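# Release the ratchet and bring the hold-down arm onto the insert

### The job

The yellow hold-down arm of the green clamping stand is propped up by its ratchet. With the fingertips press the red pawl tab down as far as it goes, so that the pawl is free of the teeth (it stays there), then push the arm down by its black crossbar, past the teeth, until its rubber foot rests on the grey steel insert, and take the hand away. Only press and push: do not raise the arm, and leave the insert in its nest and the jar, the cup and the driver where they are.

Things in the scene. Friction and masses are not known exactly. Their poses are not given: they have to be found in the camera images.
- stand: Fixed green clamping stand: base plate 270 x 110 x 10 mm on 14 mm feet, two upright cheeks. Origin on the bench top straight below the arm's hinge; x points level from the hinge along the arm towards insert and crossbar (plate from x = -115 to +155 mm), y is level, parallel to hinge, pawl pivot and crossbar; z up. Cheeks (32 mm over their outsides) and pawl fill x = -132 to +20 mm, up to 157 mm high.
- hinge (a point): Axis of the arm's hinge, 89 mm above the bench; the axis runs along the stand's y. The room: a strip light hangs 0.60 m above the bench from about 0.68 m ahead of the robot's base on; a lamp, a tall divider sheet and a 66 mm thick stone plate with tools stand to the left of the stand.
- hold_arm (a joint): Angle of the yellow arm (rad), grows as it goes down: at 0 it rises 0.96 rad above level, at 0.96 it is level and its rubber foot (26 mm across, 95 mm from the hinge) rests on the insert. Starts between 0 and 0.2; with the pawl in, a tooth stops it at about 0.26. The hinge has friction: the arm stays where it is left; 2 to 6 N straight down on the bar moves it.
- bar (a point): Centre of the black crossbar at the arm's end, 150 mm from the hinge axis: round, 18 mm diameter, 76 mm long, parallel to the stand's y. It is pushed from above and moves on an arc about the hinge; its centre ends 89 mm above the bench, 150 mm along the stand's x from the hinge.
- pawl (a joint): Angle of the pawl (rad): 0 with its nose between the teeth (start), clear of them from about 0.14, on its stop at 0.28; grows as the red tab goes down. Stiff pivot, no return spring: it stays where it is left; about 5 N on the tab moves it.
- pawl_tab (a point): Middle of the upper face of the red pawl tab, 157 mm above the bench at the start, at the other end from the crossbar; 30 mm (stand's x) by 40 mm (stand's y), 8 mm thick. The pawl's pivot, parallel to the stand's y, lies 50 mm along the stand's x from it and 32 mm lower. Going to its stop the tab's middle moves down 15 mm and 7 mm along the stand's -x.
- insert_top (a point): Centre of the flat top of the pale grey steel insert, a loose block of 50 mm (stand's y) by 24 mm (stand's x) by 46 mm high, upright in a shallow nest on the base plate; its top is 70 mm above the bench. 95 mm along the stand's x from the hinge.
- jar_mid (a point): Centre of a loose paste jar with dark lid, 55 mm diameter, 46 mm high, on the bench by the stand. A bystander.
- cup_mid (a point): Centre of a loose small aluminium cup, 33 mm diameter, 34 mm high, on the bench by the stand. A bystander.
- driver_mid (a point): Centre of a loose hex driver with red handle, 170 mm long and 24 mm thick, lying on the bench by the stand. A bystander.

How it is judged:
By the outcome, as a careful person would: the job done as asked, in the order asked, and still so for the second after the job is handed in, with the robot touching nothing.
It also fails if it takes over 43 s, if anything falls off the work surface, if the arm or the gripper's body presses on something with over 40 N, if the wrist force passes 120 N, or if a joint passes its speed limit or range.

### The arm

A 6-joint arm with a two-finger parallel gripper is mounted at the origin on a cart in front of the work surface, level with it; the furniture and walls round the work are solid. World frame = base frame: x ahead of the robot, y to its left, z up, the work surface at z = 0. Lengths are in m, angles in degrees, forces in N, time in s.
With the tool pointing down it reaches from about 0.4 to 0.925 m from the base axis. Payload 12.5 kg.
Tool frame: the origin (TCP) lies at the very end of the fingers, on their centre line; the grasp point (between the pads) lies 19 mm behind it; z points along the fingers, y is the line along which they close (so a half turn about z gives the same grasp; the last joint's range is limited). The gripper opens to 95 mm and grips with 3 to 60 N. Pads are 20 mm wide; open, the fingers measure 119 mm over their backs; the gripper's body (75 mm by 180 mm) begins 59 mm behind the grasp point.
Start: joints at [-78.071, 28.126, 89.318, -0, 62.55, -6.05], TCP at [0.193, -0.594, 0.215] pointing down, gripper open.
Joint ranges: [-177.58, 177.58], [-47.91, 125.51], [2.72, 160], [-65.01, 245.01], [3.68, 167.84], [-153.87, 153.87]. Speed limits (degrees/s): [127.2, 127.2, 159.86, 180, 180, 180].

### API

Orientations are given as a 3x3 rotation matrix whose columns are the frame's x, y, z axes.
In Python, from station import arm, capture, camera_params, workorder, finder gives the robot as it stands. The module is installed in compiled form; this text tells all that it offers.
- The arm moves only by the shell command python3 -m jog 'ROWS' [OPENING] [FORCE]. ROWS is JSON, a list of rows, each a list of 4 numbers: the shift along the tool's x, y, z in m, then the turn about the tool's z in degrees. A call has 1 to 8 rows; each row shifts and turns the commanded pose from where the row before left it, along the tool's axes as they then stand; what a row does not reach is not made up. A row lasts 1/12 s, in which the tool goes at most 41.7 mm and 7.16 degrees, less where a joint would pass 70% of its speed; a pose out of reach is approached as far as the arm can. A call with a gripper value outside its range is refused whole. OPENING is the finger opening in m, from 0 to 0.0951, set as the call begins (- or left out, the last holds). The fingers move at their own pace and stop on an object; FORCE is the grip in N (left out, the last holds). Time passes only in rows, so rows that do not move let the fingers close. It gives the time, the measured TCP pose, the force, the opening and the grip force at its end, in the units of the state.
- arm.state(): the state, without advancing time (a new reading comes with each control period).
- capture(name): name is "scene" or "top" or "wrist"; returns (picture, depth): 480x640x3 uint8, red, green, blue; 480x640 float32, m along the optical axis (not along the pixel's ray), 0 where there is no reading.
- camera_params(name): a dict with "fx", "fy", "cx", "cy" (pixels), "position" and "attitude" of the camera in the world. Camera axes: x right, y down, z forward; pixel columns grow to the right and rows downward; lengths in m; the calibration is good to about 2 mm. A picture is of the moment at which its call begins: read the wrist's pose just before it. camera_params takes no time and is no camera call; for the wrist camera it gives the pose at the moment of the call.
- workorder.sign_off(): hands the job in; it is judged then, once.
Trained networks look in the newest picture that a camera, given by its name, has taken for a name from the list of things; names that differ only in an ending like _2 or _b are one class to them, and where a whole thing is asked for, a point or a joint stands for the part that bears it (a point fixed in the world has none). Each returns a list of dicts, best first, with "conf" (0 to 1); they miss things now and then, are a little off and sometimes report something else, mostly with a low value. They report only what shows in the picture. A call takes as long as a camera call.
- finder.spot_in(camera, name): "centre" ([x, y, z] in m, in world coordinates, good to about 4 mm: the middle of the surface that is visible of it).
- finder.trace(camera, name): "mask" (480x640 bool, what is visible of it).
The state is a dict: "time_s": time; "q": joint angles; "qvel": joint speeds; "tau": joint torques, N m; "ee_pos": TCP position; "tcp_rot": TCP orientation; "contact_force": force on the tool from outside, world axes, zero at the start; "torque": the same for the moment, N m; "width": finger opening in m; "finger_force": force on a finger pad.
Only numpy, scipy, OpenCV 4.12 (cv2) and the standard library are available. Lean on these libraries where they do the work, as an engineer would, in place of code of your own. Each camera call takes 0.05 s, during which the arm holds its last target. There are 200 camera calls.

## Working session

There is one attempt and no reset: what is moved stays moved. The work goes in short steps, Python scripts to look and compute and a shell command to move; the robot and the scene stay as the last step left them, time stands still between calls to the robot, and variables do not carry over. Pictures are saved under pics/ and viewed, at most 10 in all, crops included, and the job is handed in when it is done.

```bash
mkdir -p pics
cat > h.py <<'E'
import numpy as np, cv2
from station import arm, capture, camera_params, finder
def spots(cam,names):
    for n in names:
        r=finder.spot_in(cam,n)
        print(cam,n,[(np.round(d["centre"],3).tolist(),round(d["conf"],2)) for d in r[:2]])
def shot(cam,f):
    p,d=capture(cam); cv2.imwrite("pics/"+f,p[:,:,::-1]); return p,d
E
python3 - <<'E'
from h import *
for c in("scene","top"):
    shot(c,c+"0.png")
    spots(c,["bar","pawl_tab","insert_top","jar_mid","cup_mid","driver_mid","stand"])
    P=camera_params(c);print({k:np.round(v,3).tolist() for k,v in P.items()})
s=arm.state();print(s["time_s"],s["ee_pos"],np.round(s["tcp_rot"],3),s["width"])
a,b=[cv2.imread(f"pics/{c}0.png") for c in("scene","top")]
E
```

```text
scene bar [([0.556, -0.054, 0.153], 0.79)]
scene pawl_tab [([0.562, -0.204, 0.156], 0.6)]
scene insert_top [([0.551, -0.032, 0.057], 0.77)]
scene jar_mid [([0.682, -0.187, 0.036], 0.98), ([0.553, -0.104, 0.027], 0.39)]
scene cup_mid [([0.758, -0.132, 0.021], 0.87), ([0.544, -0.104, 0.022], 0.58)]
scene driver_mid [([0.679, -0.061, 0.018], 0.92)]
scene stand [([0.546, -0.104, 0.024], 0.89)]
{'fx': 502.566, 'fy': 502.566, 'cx': 321.478, 'cy': 239.833, 'position': [0.24, 0.536, 0.507], 'attitude': [[-0.864, -0.213, 0.456], [-0.504, 0.358, -0.786], [0.004, -0.909, -0.417]]}
top bar [([0.557, -0.056, 0.186], 0.62)]
top pawl_tab [([0.564, -0.239, 0.155], 0.76)]
top insert_top [([0.541, -0.045, 0.064], 0.74)]
top jar_mid [([0.682, -0.202, 0.046], 0.84)]
top cup_mid [([0.561, -0.232, 0.156], 0.71)]
top driver_mid [([0.679, -0.069, 0.016], 0.98), ([0.556, -0.049, 0.188], 0.51)]
top stand [([0.555, -0.124, 0.026], 0.94)]
{'fx': 440.214, 'fy': 440.214, 'cx': 315.449, 'cy': 242.191, 'position': [0.462, -0.105, 0.963], 'attitude': [[-0.161, -0.959, 0.231], [-0.987, 0.157, -0.038], [0.001, -0.234, -0.972]]}
0.8 [ 0.19295034 -0.59447481  0.21468008] [[ 0.951  0.309  0.   ]
 [ 0.309 -0.951 -0.   ]
 [ 0.     0.    -1.   ]] 0.09528131782518455
```

View pics/scene0.png

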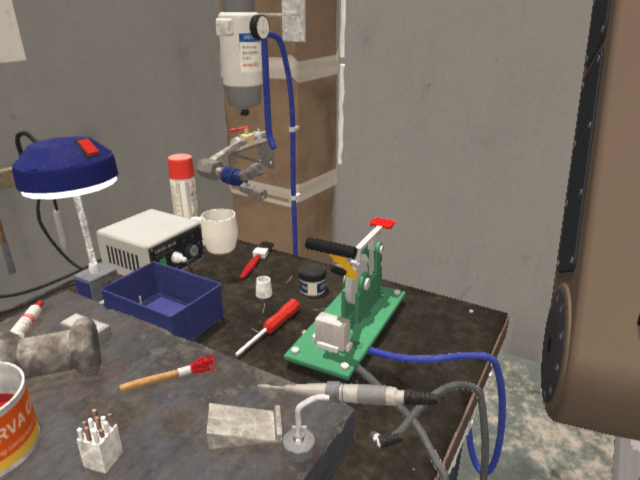

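View pics/top0.png

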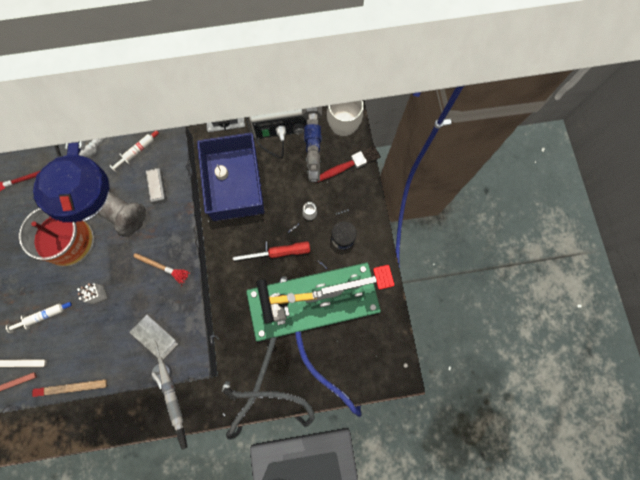

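The scene view shows the green stand with the red tab at (382,222), the crossbar at (330,246) and the insert at (333,332). In the top view the tab is at (385,277) and the bar at (266,303). The stand's x axis therefore runs roughly along world +y. The cup at (310,210), jar (343,236) and driver (275,250) lie beyond it in +x. Next I refine the stand's yaw and origin.

```bash
cat >> h.py <<'E'
def cloud(cam,name):
    p,d=capture(cam); P=camera_params(cam); r=finder.trace(cam,name)
    if not r: return np.zeros((0,3))
    m=cv2.erode(r[0]["mask"].astype(np.uint8),np.ones((3,3)))>0
    v,u=np.nonzero(m&(d>0)); z=d[v,u]
    c=np.stack([(u-P["cx"])/P["fx"]*z,(v-P["cy"])/P["fy"]*z,z],1)
    return c@np.array(P["attitude"]).T+np.array(P["position"])
E
python3 - <<'E'
from h import *
for c in("top","scene"):
    w=cloud(c,"stand"); g=w[abs(w[:,2]-.024)<.006]
    r=cv2.minAreaRect(g[:,:2].astype(np.float32)*1000);print(c,"plate",len(g),r)
    for n in("pawl_tab","bar"):
        w=cloud(c,n)
        if len(w)<5: print(n,"none");continue
        if n=="pawl_tab": w=w[w[:,2]>.145]
        print(c,n,len(w),"med",np.round(np.median(w,0),4),"pct z",np.round(np.percentile(w[:,2],[5,50,95]),4))
        print(cv2.minAreaRect(w[:,:2].astype(np.float32)*1000))
E
```

```text
top plate 4111 ((560.122802734375, -116.22029113769531), (107.52462768554688, 268.7767639160156), 3.596813201904297)
top pawl_tab 399 med [ 0.5647 -0.2412  0.1554] pct z [0.1507 0.1554 0.1586]
((559.7725830078125, -199.5980987548828), (34.051185607910156, 127.1903076171875), 9.792643547058105)
top bar 694 med [ 0.5561 -0.0466  0.1899] pct z [0.1101 0.1899 0.2059]
((570.7943115234375, -88.75814056396484), (69.6503677368164, 146.18316650390625), 16.873580932617188)
scene plate 3675 ((559.3284912109375, -113.25563049316406), (108.19013977050781, 270.4903869628906), 3.8512284755706787)
scene pawl_tab 302 med [ 0.5622 -0.2218  0.1554] pct z [0.1483 0.1554 0.16  ]
((567.5569458007812, -196.14808654785156), (128.11154174804688, 33.31825256347656), 88.91999816894531)
scene bar 1216 med [ 0.5553 -0.0549  0.1575] pct z [0.0854 0.1575 0.2061]
((835.9222412109375, -689.0125122070312), (86.6224136352539, 1473.1934814453125), 23.730127334594727)
```

```bash
python3 -m jog '[[0,0,0,-6.9],[0,0,0,-6.9],[0,0,0,-6.9],[0,0,0,-6.9],[0,0,0,-6.9],[0,0,0,-6.9],[0,0,0,-6.9],[0,0,0,-6.9]]' 0 20; python3 -m jog '[[0,0,0,-6.9],[0,0,0,-6.9],[0,0,0,-6.7],[0.02,0.025,0,0],[0.02,0.025,0,0],[0.02,0.025,0,0],[0.02,0.025,0,0],[0.02,0.025,0,0]]'; python3 -m jog '[[0.02,0.025,0,0],[0.02,0.025,0,0],[0.02,0.025,0,0],[0.02,0.025,0,0],[0.02,0.025,0,0],[0.02,0.025,0,0],[0.02,0.025,0,0],[0.02,0.025,0,0]]';python3 -m jog '[[0.02,0.025,0,0],[0.02,0.025,0,0],[0,0,0,0],[0,0,0,0]]'
```

```text
time_s: 2.07
ee_pos: [0.193, -0.5945, 0.2147]
tcp_rot: [[0.284, 0.959, 0.0], [0.959, -0.284, -0.0], [-0.0, 0.0, -1.0]]
contact_force: [-0.3, 0.1, -0.5]
width: 0.0473
finger_force: 0.0
time_s: 2.73
ee_pos: [0.3121, -0.4856, 0.2147]
tcp_rot: [[-0.064, 0.998, 0.0], [0.998, 0.064, -0.0], [-0.0, 0.0, -1.0]]
contact_force: [0.4, -0.0, 1.1]
width: 0.0003
finger_force: 0.0
time_s: 3.4
ee_pos: [0.5016, -0.3129, 0.2148]
tcp_rot: [[-0.064, 0.998, 0.0], [0.998, 0.064, -0.0], [-0.0, 0.0, -1.0]]
contact_force: [-0.5, -0.5, -0.7]
width: 0.0004
finger_force: 0.0
time_s: 3.73
ee_pos: [0.5487, -0.2699, 0.2144]
tcp_rot: [[-0.067, 0.998, -0.0], [0.998, 0.067, -0.0], [-0.0, -0.0, -1.0]]
contact_force: [-0.8, 0.3, 0.8]
width: 0.0006
finger_force: 0.0
```

```bash
python3 -m jog '[[0.007,0.0105,0,0],[0.007,0.0105,0,0],[0,0,0.02,0],[0,0,0,0]]'
python3 - <<'E'
from h import *
a,_=capture("wrist"); b,_=capture("scene")
P=camera_params("wrist")
R=np.array(P["attitude"]);t=np.array(P["position"])
o=np.array([.561,-.1347,0]);x=np.array([-.0645,.998,0]);y=np.array([.998,.0645,0])
def dr(img,P,pts):
    for q in pts:
        c=np.array(P["attitude"]).T@(q-np.array(P["position"]))
        cv2.circle(img,(int(P["fx"]*c[0]/c[2]+P["cx"]),int(P["fy"]*c[1]/c[2]+P["cy"])),3,(255,0,255),-1)
pts=[o+x*a_+y*b_+[0,0,.157] for a_ in(-.132,-.102) for b_ in(-.02,.02)]
e=.804
pts+=[o+x*.15*np.cos(e)+y*k+[0,0,.089+.15*np.sin(e)] for k in(-.038,.038)]
a=a.copy();b=b.copy();dr(a,P,pts);dr(b,camera_params("scene"),pts)
cr=cv2.resize(b[180:380,260:440],(432,480))
im=np.hstack([cv2.resize(a,(368,276)),np.zeros((276,1,3),np.uint8)])
im=np.vstack([im,np.zeros((204,369,3),np.uint8)])
cv2.imwrite("pics/c1.png",np.hstack([im,cr[:, :430]])[:,:,::-1])
E
```

```text
time_s: 4.07
ee_pos: [0.5676, -0.2551, 0.1922]
tcp_rot: [[-0.064, 0.998, -0.003], [0.998, 0.064, 0.002], [0.002, -0.003, -1.0]]
contact_force: [0.2, -0.4, -1.1]
width: 0.0005
finger_force: 0.0
```

View pics/c1.png

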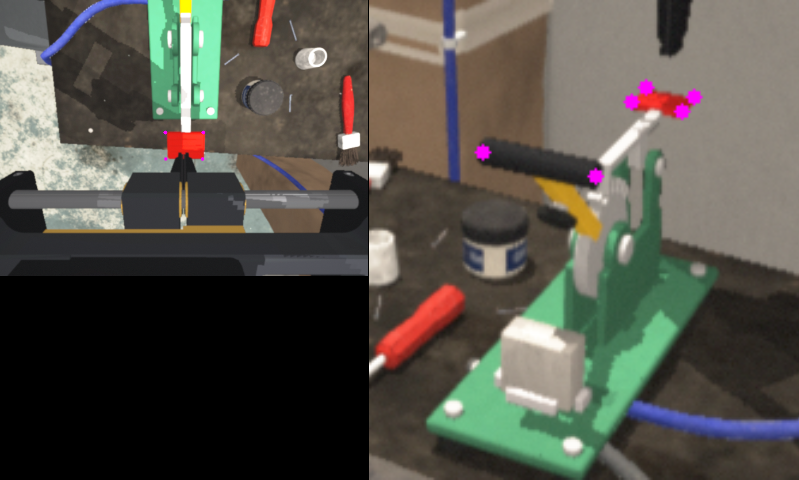

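The projected tab corners match the red tab in the wrist view (166–204, 132–158), and the projected bar ends match the bar in the scene view. The fingertip is over the tab, so I press.

```bash
python3 -m jog '[[0,0,0.01,0],[0,0,0.01,0],[0,0,0.008,0],[0,0,0.004,0],[0,0,0.003,0],[-0.001,0,0.003,0],[-0.001,0,0.003,0],[-0.001,0,0.003,0]]';python3 -m jog '[[-0.001,0,0.003,0],[0,0,0.002,0],[0,0,0,0]]'; python3 -m jog '[[0,0,0.002,0],[0,0,0.002,0],[0,0,0,0]]'
```

```text
time_s: 4.83
ee_pos: [0.5684, -0.2595, 0.1513]
tcp_rot: [[-0.064, 0.998, 0.001], [0.998, 0.064, -0.002], [-0.002, 0.001, -1.0]]
contact_force: [-2.6, -4.1, 7.5]
width: 0.0005
finger_force: 3.6
time_s: 5.08
ee_pos: [0.5686, -0.2615, 0.1465]
tcp_rot: [[-0.064, 0.998, 0.002], [0.998, 0.064, -0.003], [-0.003, 0.002, -1.0]]
contact_force: [-1.9, -5.5, 4.4]
width: 0.0003
finger_force: 3.0
time_s: 5.33
ee_pos: [0.5689, -0.2623, 0.1432]
tcp_rot: [[-0.064, 0.998, 0.003], [0.998, 0.064, -0.005], [-0.005, 0.003, -1.0]]
contact_force: [-3.2, -10.6, 7.8]
width: 0.0008
finger_force: 5.3
```

```bash
python3 -m jog '[[0,0,0.002,0],[0,0,0.002,0],[0,0,0,0]]'; python3 -m jog '[[0,0,0.002,0],[0,0,0.002,0],[0,0,0,0]]'
```

```text
time_s: 5.58
ee_pos: [0.5693, -0.2626, 0.1418]
tcp_rot: [[-0.064, 0.998, 0.005], [0.998, 0.064, -0.006], [-0.007, 0.005, -1.0]]
contact_force: [-9.4, -9.1, 30.5]
width: 0.0007
finger_force: 15.7
time_s: 5.83
ee_pos: [0.5696, -0.2629, 0.1406]
tcp_rot: [[-0.064, 0.998, 0.008], [0.998, 0.065, -0.008], [-0.008, 0.007, -1.0]]
contact_force: [-16.3, -6.5, 54.3]
width: 0.0002
finger_force: 26.5
```

Force rises sharply, so the pawl is on its stop. I retreat up, look, then go over the bar.

```bash
python3 -m jog '[[0,0,-0.01,0],[0,0,-0.02,0],[0,0,-0.03,0],[0,0,-0.03,0],[0,0,-0.03,0],[0.02,0,0,0],[0.03,0,0,0],[0.03,0,0,0]]'; python3 -m jog '[[0.03,0,0,0],[0.03,0,0,0],[0.03,0,0,0],[0.03,0,0,0],[0.02,0,0,0],[0,0,0,0],[0,0,0,0]]'
python3 - <<'E'
from h import *
a,_=capture("scene"); b,_=capture("wrist")
cr=cv2.resize(a[180:380,260:440],(432,480))[:,:400]
im=np.vstack([cv2.resize(b,(400,300)),np.zeros((180,400,3),np.uint8)])
cv2.imwrite("pics/c2.png",np.hstack([im,cr])[:,:,::-1])
o=np.array([.561,-.1347,0]);x=np.array([-.0645,.998,0]);y=np.array([.998,.0645,0])
for c in("scene","wrist"):
    w=cloud(c,"bar")-o
    if len(w)<9: continue
    s=np.stack([w@x,w@y,w[:,2]],1)
    k=s[(abs(abs(s[:,1])-.025)<.012)&(s[:,0]>.08)&(s[:,0]<.16)&(s[:,2]>.15)]
    print(c,len(k),np.round(np.percentile(k,[2,50,98],axis=0),4) if len(k) else "")
    w=cloud(c,"pawl_tab")-o
    if len(w): s=np.stack([w@x,w@y,w[:,2]],1); k=s[s[:,0]<-.1]; print("tab",len(k),np.round(np.median(k,0),4) if len(k) else "")
s=arm.state();e=s["ee_pos"]-o;print("tcp",e@x,e@y,e[2])
E
```

```text
time_s: 6.5
ee_pos: [0.563, -0.1796, 0.2541]
tcp_rot: [[-0.063, 0.998, 0.001], [0.998, 0.063, -0.001], [-0.001, 0.001, -1.0]]
contact_force: [0.6, 0.3, -0.5]
width: 0.0005
finger_force: 0.0
time_s: 7.08
ee_pos: [0.5542, -0.0396, 0.2539]
tcp_rot: [[-0.066, 0.998, 0.001], [0.998, 0.066, -0.0], [-0.0, 0.001, -1.0]]
contact_force: [0.8, 0.1, 0.1]
width: 0.0002
finger_force: 0.0
scene 300 [[ 0.1052 -0.0364  0.1925]
 [ 0.1101 -0.017   0.202 ]
 [ 0.1126  0.034   0.2072]]
tab 84 [-0.1092 -0.0052  0.1458]
wrist 1779 [[ 0.0972 -0.0353  0.1966]
 [ 0.106   0.0137  0.2032]
 [ 0.1119  0.036   0.2052]]
tab 0 
tcp 0.09441787760820448 -0.0007839673700109124 0.253564029577717
```

View pics/c2.png

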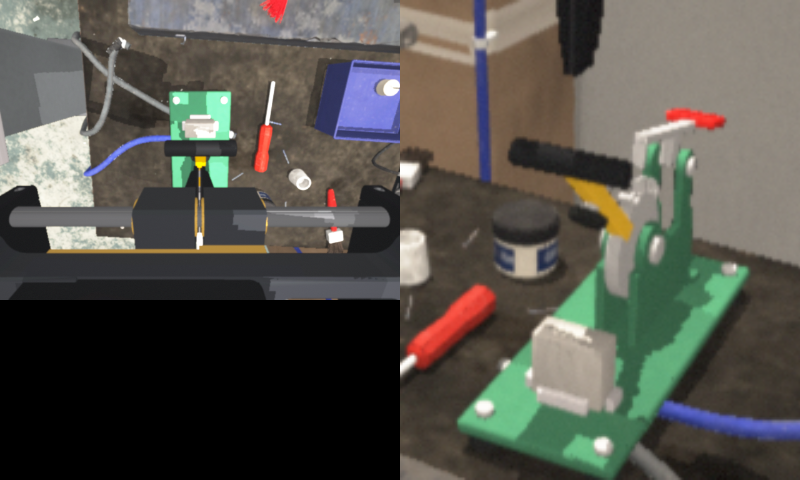

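The tab is now tilted down at (695,118) in the scene crop. The bar is still up at (570,160), and its centre is about x = 0.1045 with the top at z ≈ 0.2055. I go onto the bar.

```bash
python3 -m jog '[[0.01,0,0,0],[0,0,0.015,0],[0,0,0.015,0],[0,0,0.01,0],[0,0,0.005,0],[0,0,0.003,0],[0,0,0.002,0],[0,0,0,0]]'; python3 -m jog '[[0.003,0,0.004,0],[0.004,0,0.004,0],[0.003,0,0.004,0],[0.003,0,0.004,0],[0.003,0,0.004,0],[0.003,0,0.004,0],[0,0,0,0]]'
```

```text
time_s: 8.25
ee_pos: [0.5534, -0.0291, 0.2046]
tcp_rot: [[-0.064, 0.998, 0.0], [0.998, 0.064, 0.002], [0.002, 0.0, -1.0]]
contact_force: [-3.3, 3.5, 5.9]
width: 0.0003
finger_force: 2.8
time_s: 8.83
ee_pos: [0.5525, -0.0097, 0.1805]
tcp_rot: [[-0.064, 0.998, 0.001], [0.998, 0.064, 0.001], [0.001, 0.001, -1.0]]
contact_force: [-0.4, 3.9, 5.3]
width: 0.0005
finger_force: 2.3
```

```bash
python3 -m jog '[[0.003,0,0.004,0],[0.002,0,0.004,0],[0.002,0,0.004,0],[0.002,0,0.004,0],[0.002,0,0.004,0],[0.002,0,0.004,0],[0,0,0,0]]'; python3 -m jog '[[0.002,0,0.004,0],[0.002,0,0.005,0],[0.001,0,0.005,0],[0.002,0,0.005,0],[0.001,0,0.005,0],[0.001,0,0.005,0],[0,0,0,0]]'
```

```text
time_s: 9.42
ee_pos: [0.5518, 0.0027, 0.1561]
tcp_rot: [[-0.064, 0.998, 0.001], [0.998, 0.064, 0.001], [0.001, 0.001, -1.0]]
contact_force: [0.5, 1.0, 0.9]
width: 0.0004
finger_force: 0.5
time_s: 10.0
ee_pos: [0.5511, 0.011, 0.1264]
tcp_rot: [[-0.064, 0.998, 0.0], [0.998, 0.064, 0.0], [0.0, 0.0, -1.0]]
contact_force: [-0.5, -0.1, -0.4]
width: 0.0005
finger_force: 0.0
```

```bash
python3 -m jog '[[0.001,0,0.004,0],[0.001,0,0.004,0],[0.001,0,0.004,0],[0,0,0.004,0],[0,0,0.004,0],[0,0,0.003,0],[0,0,0,0]]'; python3 -m jog '[[0,0,0.003,0],[0,0,0.002,0],[0,0,0,0]]'
```

```text
time_s: 10.58
ee_pos: [0.5505, 0.0137, 0.1029]
tcp_rot: [[-0.064, 0.998, -0.001], [0.998, 0.064, -0.0], [-0.0, -0.001, -1.0]]
contact_force: [-0.2, 0.1, -0.4]
width: -0.0
finger_force: 0.0
time_s: 10.83
ee_pos: [0.5505, 0.0137, 0.0983]
tcp_rot: [[-0.064, 0.998, -0.0], [0.998, 0.064, -0.0], [-0.0, -0.0, -1.0]]
contact_force: [-0.3, -0.1, 0.9]
width: 0.0007
finger_force: 0.3
```

```bash
python3 -m jog '[[0,0,0.002,0],[0,0,0,0]]'; python3 -m jog '[[0,0,0.002,0],[0,0,0,0]]'
python3 - <<'E'
from h import *
a,_=capture("scene")
cv2.imwrite("pics/c3.png",cv2.resize(a[180:380,260:440],(540,600))[:,:,::-1])
E
```

```text
time_s: 11.0
ee_pos: [0.5506, 0.0137, 0.0977]
tcp_rot: [[-0.064, 0.998, 0.001], [0.998, 0.064, -0.0], [-0.0, 0.001, -1.0]]
contact_force: [-5.6, 2.3, 17.8]
width: 0.0006
finger_force: 8.6
time_s: 11.17
ee_pos: [0.5508, 0.0137, 0.0973]
tcp_rot: [[-0.064, 0.998, 0.002], [0.998, 0.064, -0.0], [-0.0, 0.002, -1.0]]
contact_force: [-11.4, 2.7, 36.1]
width: 0.0001
finger_force: 18.3
```

View pics/c3.png

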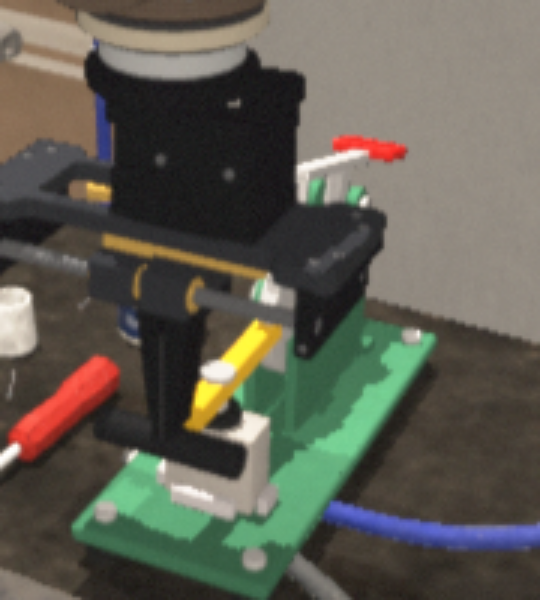

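The arm is level, its foot is on the insert at (230,415), and the force climbs stiffly at z ≈ 0.098, so it is seated. I retract straight up and check.

```bash
python3 -m jog '[[0,0,-0.003,0],[0,0,-0.01,0],[0,0,-0.02,0],[0,0,-0.03,0],[0,0,-0.03,0],[0,0,-0.03,0],[0,0,-0.03,0],[0,0,0,0]]'; python3 -m jog '[[-0.03,-0.02,0,0],[-0.03,-0.02,0,0],[-0.03,-0.02,0,0],[-0.03,-0.02,0,0],[-0.03,-0.02,0,0],[0,0,0,0],[0,0,0,0],[0,0,0,0]]'
python3 - <<'E'
from h import *
a,_=capture("scene"); cv2.imwrite("pics/c4.png",cv2.resize(a[180:380,220:440],(660,600))[:,:,::-1])
spots("scene",["bar","insert_top","jar_mid","cup_mid","driver_mid","pawl_tab"])
E
```

```text
time_s: 11.88
ee_pos: [0.5523, 0.0134, 0.2533]
tcp_rot: [[-0.064, 0.998, 0.008], [0.998, 0.064, -0.001], [-0.002, 0.008, -1.0]]
contact_force: [-0.7, -0.2, -0.1]
width: 0.0005
finger_force: 0.0
time_s: 12.55
ee_pos: [0.4606, -0.1424, 0.2476]
tcp_rot: [[-0.063, 0.998, 0.0], [0.998, 0.063, -0.0], [-0.0, 0.0, -1.0]]
contact_force: [0.4, 0.3, -0.3]
width: 0.0001
finger_force: 0.0
scene bar [([0.558, -0.036, 0.099], 0.6)]
scene insert_top [([0.536, -0.03, 0.043], 0.76), ([0.557, -0.032, 0.096], 0.45)]
scene jar_mid [([0.683, -0.187, 0.036], 0.71)]
scene cup_mid [([0.76, -0.129, 0.018], 0.55)]
scene driver_mid [([0.679, -0.061, 0.019], 0.68)]
scene pawl_tab [([0.56, -0.195, 0.149], 0.8), ([0.552, -0.091, 0.03], 0.36)]
```

View pics/c4.png

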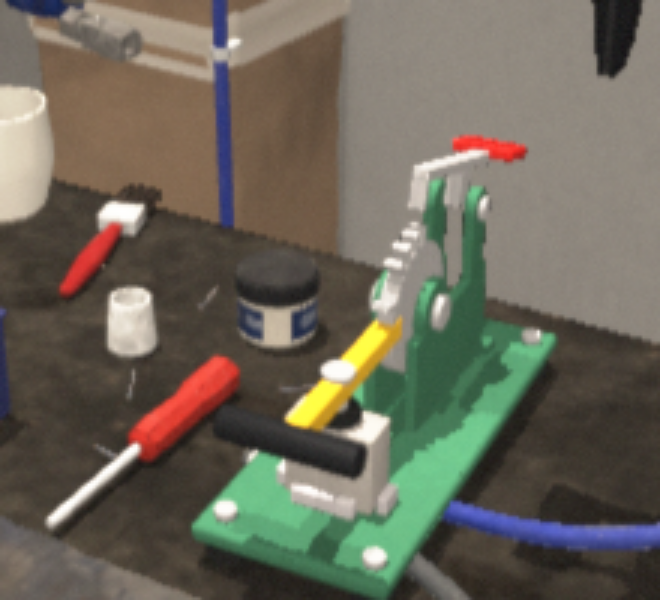

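The foot rests on the insert (345,410), the pawl is clear of the teeth with its tab down (490,148), and the bystanders have not moved. The hand is clear.

```bash
python3 -c "
from station import workorder
print(workorder.sign_off())"
```

```text
the job is handed in; nothing more can be done
None
```

The pawl is pressed to its stop, the arm is down with its rubber foot on the insert, the jar, cup and driver have not moved, the hand is clear, and the job was handed in at about 13 s.

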